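Meter one areca nut from the gravity dispenser

ROBOT

A 7-joint arm with a two-finger parallel gripper is mounted at the origin on the work surface. World frame = base frame: x ahead of the robot, y to its left, z up, the work surface at z = 0. Lengths are in m, angles in rad, forces in N, time in s.
With the tool pointing down it reaches from about 0.4 to 0.9 m from the base axis. Payload 5.6 kg.
Tool frame: the origin (TCP) lies at the very end of the fingers, on their centre line; the grasp point (between the pads) lies behind it (r.grip_point_offset is the z of the grasp point in the tool frame, in m); z points along the fingers, y is the line along which they close (so a half turn about z gives the same grasp; the last joint's range is limited). The gripper opens to 92 mm and grips with 3 to 60 N. Pads are 20 mm wide; open, the fingers measure 128 mm over their backs; the gripper's body (75 mm by 189 mm) begins 69 mm behind the grasp point.
Start: joints at [1.061, 0.468, -0.012, 1.603, 0.006, 1.071, -0.056], TCP at [0.292, -0.58, 0.215] pointing down, gripper open.
Joint ranges: [-2.53, 2.53], [-0.31, 2.02], [-1.57, 1.55], [0.28, 2.44], [-1.29, 4.43], [0.15, 1.84], [-2.92, 2.92]. Speed limits (rad/s): [2.57, 2.57, 3.14, 3.14, 3.14, 3.14, 3.14].

INTERFACE

Orientations are given as a unit quaternion [x, y, z, w].
In Python, from cell import r gives the robot as it stands. The module is installed in compiled form; this text tells all that it offers.
- The arm moves only by the shell command python3 -m creep 'ROWS' [OPENING]. ROWS is JSON, a list of rows, each a list of 4 numbers: the shift along the tool's x, y, z in mm, then the turn about the tool's z in degrees. In form: [[tx, ty, tz, spin], ...]. A call has 1 to 12 rows; each row shifts and turns the commanded pose from where the row before left it, along the tool's axes as they then stand; what a row does not reach is not made up. A row lasts 1/8 s, in which the tool goes at most 62.5 mm and 10.7 degrees, less where a joint would pass 70% of its speed; a pose out of reach is approached as far as the arm can. A call with a gripper value outside its range is refused whole. OPENING is the opening in per cent of the stroke, from 0 (shut) to 100 (fully open), set as the call begins (- or left out, the last holds). The fingers move at their own pace and stop on an object; the grip force is fixed at half the most. Time passes only in rows, so rows that do not move let the fingers close. It gives the time, the measured TCP pose, the force, the opening and the grip force at its end, in the units of the state.
- r.get_obs(): the state, without advancing time (a new reading comes with each control period).
- r.grab_frame(name): name is "scene" or "top"; returns a dict with "img" (400x640x3 uint8, red, green, blue), "range_z" (400x640 float32, m along the optical axis (not along the pixel's ray), 0 where there is no reading), "intrinsics" (3x3 intrinsics, pixels), "dist_coeffs" ([k1, k2, p1, p2, k3] as OpenCV has them; the pictures are not rectified), "T" (4x4, takes a point from camera to world coordinates). Camera axes: x right, y up, looking along -z (the intrinsics and any distortion apply to the point x, -y, -z); pixel columns grow to the right and rows downward; lengths in m; the calibration is good to about 2 mm. A picture is of the moment at which its call begins.
- r.finish_job(): hands the job in; it is judged then, once.
The state is a dict: "time": time; "q": joint angles; "dq": joint speeds; "tau": joint torques, N m; "position": TCP position; "tool_rot": TCP orientation; "force": force on the tool from outside, world axes, zero at the start; "wrist_torque": the same for the moment, N m; "gripper_width": opening from 0.0 (shut) to 1.0 (fully open); "grasp_force": force on a finger pad.
Only numpy, scipy, OpenCV 4.12 (cv2) and the standard library are available. Lean on these libraries where they do the work, as an engineer would, in place of code of your own. Each camera call takes 0.05 s, during which the arm holds its last target. There are 200 camera calls.

TASK

Of the two small countertop dispensers, take the one loaded with brown areca nuts, not the one with green limes. Slide its bottom gate partly open, towards the robot, so that only the first nut drops into the steel bowl below, then push the gate fully home again so that the others stay in the dispenser.

Things in the scene. Friction and masses are not known exactly. Their poses are not given: they have to be found in the camera images.
- areca_gate: Areca dispenser's aluminium gate plate, 232x46x5 mm, with an upright blue post, 22x22 mm, 55 tall, to grip from above. Origin: centre of the post's foot on the plate's top face, 103 mm above the counter. Its +x points into the dispenser (front wall 60 mm from the post, top 170 mm high): -x opens, +x closes. Starts home at its stop; travel 110 mm, about 2 N; stays where left. The dispenser is fixed.
- areca_bowl: Stainless steel bowl, 140 mm across the rim, 50 mm high, loose on the areca dispenser's 12 mm thick teak base board, under its farthest cell. Origin: centre of the bowl's underside, z up. The look-alike dispenser beside it (left or right), with its own bowl, holds green limes.
- nut1_center (a point): Centre of the areca nut to be dropped: brown ball, 30 mm across, about 14 g, centre 118 mm above the counter while on the gate. It lies in the farthest of three open-topped cells, 50 mm apart in a row along the gate's x, one nut each. Drawing the gate out uncovers this cell first: the nut drops at 15 to 37 mm of opening.
- nut2_center (a point): Centre of the areca nut in the middle cell, like the first; it must stay in the dispenser. It drops only if the gate comes out 67 mm or more, so an opening of about 50 mm drops just the first nut.

How it is judged:
By the outcome, as a careful person would: the job done as asked, in the order asked, and still so for the second after the job is handed in, with the robot touching nothing.
It also fails if it takes over 35 s, if anything falls off the work surface, if the arm or the gripper's body presses on something with over 40 N, if the wrist force passes 120 N, or if a joint passes its speed limit or range.

## Working session

There is one attempt and no reset: what is moved stays moved. The work goes in short steps, Python scripts to look and compute and a shell command to move; the robot and the scene stay as the last step left them, time stands still between calls to the robot, and variables do not carry over. Pictures are saved under pics/ and viewed, at most 10 in all, crops included, and the job is handed in when it is done.

```bash
mkdir -p pics
cat > h.py <<'E'
from cell import r
import numpy as np, cv2
def save(f,n): cv2.imwrite(f'pics/{n}.png',f['img'][:,:,::-1])
def xyz(f,uv,z=None):
    """pixels -> world: on plane z, or by range"""
    uv=np.array(uv,float).reshape(-1,2)
    n=cv2.undistortPoints(uv.reshape(-1,1,2),np.array(f['intrinsics']),np.array(f['dist_coeffs'])).reshape(-1,2)
    d=np.c_[n[:,0],-n[:,1],-np.ones(len(n))]
    T=np.array(f['T']); D=d@T[:3,:3].T; o=T[:3,3]
    s=(z-o[2])/D[:,2] if z is not None else np.array([f['range_z'][int(round(v)),int(round(u))] for u,v in uv])
    return o+D*s[:,None]
E
python3 - <<'E'
from h import *
o=r.get_obs(); print(o['time'],o['position'],o['tool_rot'],r.grip_point_offset,o['gripper_width'])
for n in('scene','top'):
    f=r.grab_frame(n); save(f,n); print(np.round(f['T'],3))
    hsv=cv2.cvtColor(f['img'],cv2.COLOR_RGB2HSV)
    for nm,lo,hi in(('blue',(95,100,40),(130,255,255)),('green',(35,80,40),(85,255,255)),('brown',(3,90,30),(18,255,200))):
        m=cv2.inRange(hsv,lo,hi); k,l,s,c=cv2.connectedComponentsWithStats(m)
        for i in range(1,k):
            if s[i,4]>40: print(n,nm,s[i],c[i].round(1),xyz(f,c[i]).round(3))
E
```

```text
0.0 [ 0.29221016 -0.57996847  0.21366195] [ 9.72891108e-01  2.31262021e-01 -2.46469312e-04 -8.41382696e-04] -0.0187 0.9994512426022625
[[ 0.155 -0.557  0.816  1.29 ]
 [ 0.988  0.099 -0.12  -0.123]
 [-0.014  0.824  0.566  0.546]
 [ 0.     0.     0.     1.   ]]
scene blue [405 120  13  17 180] [411.  127.4] [[0.503 0.186 0.152]]
scene blue [403 135   7  11  50] [406.  140.8] [[0.495 0.181 0.117]]
scene blue [191 139  14  20 217] [197.5 148.4] [[ 0.512 -0.25   0.15 ]]
scene green [585  85  55  35 893] [618.6  97.5] [[0.277 0.921 0.092]]
scene green [ 571  207   46   41 1048] [590.9 229. ] [[0.762 0.47  0.043]]
scene brown [407 158  21  26 134] [416.  171.4] [[0.602 0.167 0.106]]
scene brown [ 366  185  141   85 3882] [426.7 234.7] [[0.723 0.152 0.047]]
scene brown [412 188  32  18 196] [427.7 194.6] [[0.618 0.191 0.059]]
scene brown [ 179  214   83   75 1875] [207.3 259.2] [[ 0.737 -0.233  0.06 ]]
scene brown [165 224 137  81 638] [217.4 272.7] [[ 0.721 -0.224  0.013]]
scene brown [ 100  328   61   69 2218] [134.4 367.5] [[ 0.936 -0.317  0.064]]
[[ 0.024  0.993 -0.112  0.565]
 [-0.999  
[... 356 characters left out ...]
1]]
top green [402 206  17  18 239] [410.  214.4] [[ 0.635 -0.2    0.139]]
top green [412 233  18  18 261] [420.3 241.3] [[ 0.589 -0.218  0.14 ]]
top brown [445  69  35  34 623] [458.3  89.2] [[ 0.888 -0.309  0.068]]
top brown [ 197  153   51  128 3843] [225.8 228.7] [[0.608 0.138 0.015]]
top brown [142 157  24   8 125] [152.1 159.8] [[0.742 0.29  0.014]]
top brown [172 177  14  15 165] [178.6 183.9] [[0.678 0.202 0.136]]
top brown [171 204  15  14 165] [178.1 210.5] [[0.632 0.201 0.133]]
top brown [170 233  16  14 169] [178.  239.5] [[0.582 0.198 0.135]]
top brown [439 252  25  20 271] [450.3 262.2] [[ 0.553 -0.308  0.015]]
top brown [143 259  26  25 443] [153.4 271.4] [[0.522 0.273 0.014]]
```

View pics/top.png

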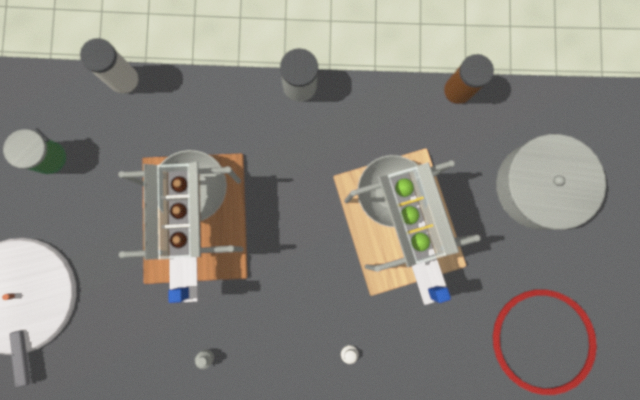

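View pics/scene.png

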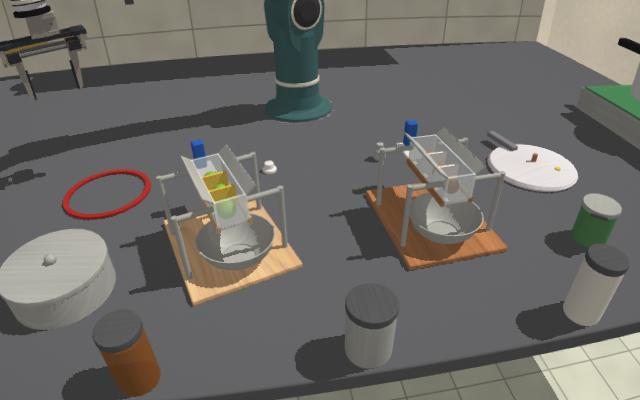

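Run:
```python
from h import *
f=r.grab_frame('top'); hsv=cv2.cvtColor(f['img'],cv2.COLOR_RGB2HSV)
m=cv2.inRange(hsv,(95,100,40),(130,255,255)); m[:,300:]=0
v,u=np.nonzero(m); rz=f['range_z'][v,u]
p=xyz(f,np.c_[u,v]); t=p[:,2]>.15
P=xyz(f,np.c_[u,v][t],.158); c,s,a=cv2.minAreaRect((P[:,:2]*1000).astype(np.float32)); print('post top',c,s,a,t.sum())
n=xyz(f,[[178.6,183.9],[178.1,210.5],[178,239.5]],.122)
print('nuts',n.round(4)); d=n[0]-n[2]; print('row angle deg',np.degrees(np.arctan2(d[1],d[0])))
g=xyz(f,[[404.1,187.2],[420.3,241.3]],.122);print('lime',g)
o=r.get_obs(); from scipy.spatial.transform import Rotation as R
print(R.from_quat(o['tool_rot']).as_matrix().round(3))
```

```text
post top (490.7477722167969, 189.32122802734375) (21.17034339904785, 22.576641082763672) 3.6044628620147705 186
nuts [[0.6801 0.2056 0.122 ]
 [0.6331 0.2038 0.122 ]
 [0.5827 0.2011 0.122 ]]
row angle deg 2.6491480757113526
lime [[ 0.68520723 -0.19329705  0.122     ]
 [ 0.58982034 -0.22210222  0.122     ]]
[[ 0.893  0.45  -0.001]
 [ 0.45  -0.893  0.001]
 [-0.    -0.001 -1.   ]]
```

The top view shows the areca dispenser on the left: nuts at (179,184), (178,210) and (178,240), post at (177,295). The limes are on the right. The scene view confirms it, with the areca bowl at (447,215). The gate's yaw is about 3°, so I'll approach and close the fingers across it (along y).

```bash
python3 -m creep '[[33,-37,0,0],[33,-37,0,0],[33,-37,0,0],[33,-37,0,0],[33,-37,0,0],[33,-37,0,0],[33,-37,0,0],[33,-37,0,0],[33,-37,0,0],[33,-37,0,0],[33,-37,0,0],[0,0,0,0]]'
cat > rel.py <<'E'
from h import *
from scipy.spatial.transform import Rotation as R
import sys
o=r.get_obs(); M=R.from_quat(o['tool_rot']).as_matrix()
g=np.array([float(a) for a in sys.argv[1:4]])
print(o['time'],o['position'].round(4),'yaw',np.degrees(np.arctan2(M[1,0],M[0,0])).round(2),'tool shift mm',(M.T@(g-o['position'])*1000).round(1),'F',np.round(o['force'],1),o['gripper_width'],o['grasp_force'])
E
python3 rel.py .4907 .1893 .215
```

```text
time: 1.65
position: [0.4341, -0.0502, 0.2147]
tool_rot: [0.972, 0.235, 0.0, -0.0]
force: [-0.0, -0.5, -0.3]
gripper_width: 1.0
grasp_force: 0.0
1.65 [ 0.4341 -0.0502  0.2147] yaw 27.15 tool shift mm [ 1.596e+02 -1.873e+02 -1.000e-01] F [-0.  -0.5 -0.3] 0.9999001592991413 0.0
```

```bash
python3 -m creep '[[32,-37,0,0],[32,-37,0,0],[32,-37,0,0],[32,-37,0,0],[32,-39,0,0],[0,0,0,8],[0,0,0,8],[0,0,0,8],[0,0,0,0],[0,0,0,0]]'
python3 rel.py .4907 .1893 .122
python3 - <<'E'
from h import *
f=r.grab_frame('scene'); cv2.imwrite('pics/s2.png',cv2.resize(f['img'][60:260,300:540,::-1],None,fx=3,fy=3)[:600])
E
```

```text
time: 2.9
position: [0.4924, 0.1846, 0.2144]
tool_rot: [1.0, 0.025, -0.0, 0.0]
force: [-0.1, -0.0, 1.0]
gripper_width: 0.999
grasp_force: 0.0
2.9 [0.4924 0.1846 0.2144] yaw 2.83 tool shift mm [-1.4 -4.8 92.4] F [-0.1 -0.   1. ] 0.9993189494914082 0.0
```

View pics/s2.png

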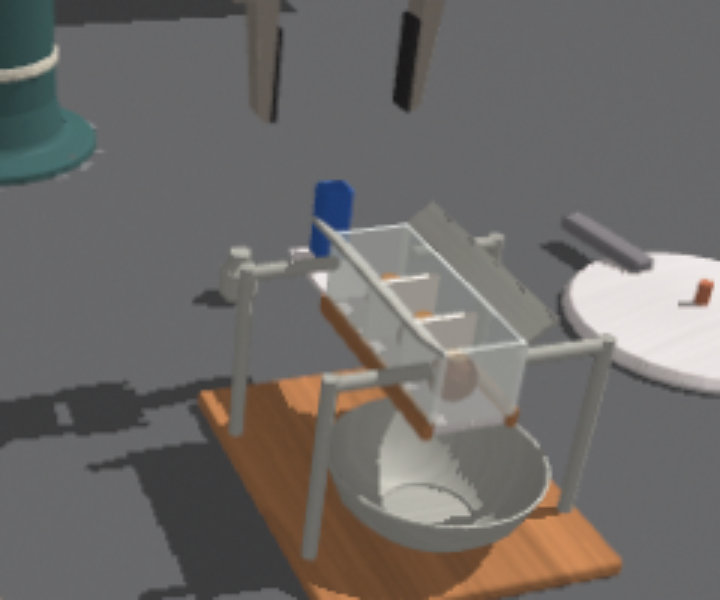

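The open gripper is above the blue post (crop 330,215), with the walls and legs clear of the fingers. Next I'll centre it, descend, and close.

```bash
python3 -m creep '[[-1,-5,15,0],[0,0,25,0],[0,0,25,0],[0,0,17,0],[0,0,10,0],[0,0,0,0],[0,0,0,0]]' && python3 -m creep '[[0,0,0,0],[0,0,0,0],[0,0,0,0],[0,0,0,0],[0,0,0,0],[0,0,0,0],[0,0,0,0],[0,0,0,0]]' 0; python3 rel.py .4907 .1893 .122
```

```text
time: 3.82
position: [0.4915, 0.1906, 0.1232]
tool_rot: [1.0, 0.024, 0.001, -0.0]
force: [-0.7, 0.2, -0.1]
gripper_width: 0.998
grasp_force: 0.0
time: 4.82
position: [0.491, 0.1906, 0.1225]
tool_rot: [1.0, 0.025, 0.0, -0.0]
force: [-0.2, 0.5, -0.2]
gripper_width: 0.239
grasp_force: 30.0
4.825 [0.491  0.1906 0.1225] yaw 2.83 tool shift mm [-0.4  1.3  0.5] F [-0.2  0.5 -0.2] 0.23862668727323225 29.965652525424957
```

Gripped: 0.239 × 92 mm = 22 mm, and side forces are small. Now open by 50 mm.

```bash
python3 -m creep '[[-5,0,0,0],[-9,0,0,0],[-9,0,0,0],[-9,0,0,0],[-9,0,0,0],[-9,0,0,0],[0,0,0,0],[0,0,0,0],[0,0,0,0],[0,0,0,0]]'; python3 rel.py .491 .1906 .1225
python3 - <<'E'
from h import *
f=r.grab_frame('scene'); cv2.imwrite('pics/s3.png',cv2.resize(f['img'][60:260,300:540,::-1],None,fx=3,fy=3)[:600])
E
```

```text
time: 6.08
position: [0.4402, 0.1868, 0.1225]
tool_rot: [1.0, 0.024, -0.001, 0.001]
force: [-1.2, -6.5, 3.2]
gripper_width: 0.241
grasp_force: 30.0
6.075 [0.4402 0.1868 0.1225] yaw 2.71 tool shift mm [50.9 -1.4 -0.1] F [-1.2 -6.5  3.2] 0.24092436930074357 30.013027489185333
```

View pics/s3.png

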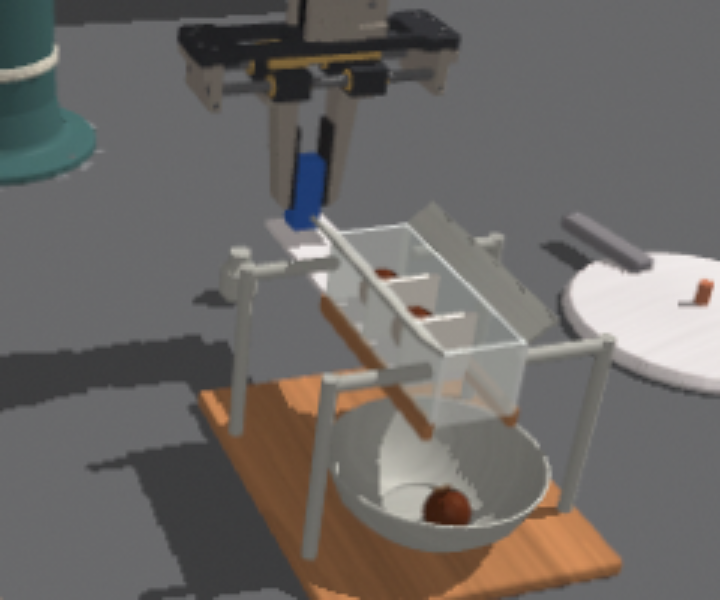

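The first nut is in the bowl (crop 447,508) and the other two are still in their cells. Closing now, with a little overpush to seat the gate.

```bash
python3 -m creep '[[5,0,0,0],[9,0,0,0],[9,0,0,0],[9,0,0,0],[9,0,0,0],[7,0,0,0],[2,0,0,0],[1,0,0,0],[1,0,0,0],[0,0,0,0],[0,0,0,0]]'; python3 rel.py .491 .1906 .1225
```

```text
time: 7.5
position: [0.491, 0.1906, 0.1225]
tool_rot: [1.0, 0.024, -0.002, 0.0]
force: [-6.9, -3.8, 7.0]
gripper_width: 0.241
grasp_force: 30.0
7.5 [0.491  0.1906 0.1225] yaw 2.78 tool shift mm [-0. -0. -0.] F [-6.9 -3.8  7. ] 0.24118686179801202 29.985210299491882
```

The gate is back at its stop: same TCP position, with a 7 N reaction. Releasing and lifting.

```bash
python3 -m creep '[[0,0,0,0],[0,0,0,0],[0,0,0,0],[0,0,0,0],[0,0,0,0],[0,0,0,0]]' 100 && python3 -m creep '[[0,0,-10,0],[0,0,-20,0],[0,0,-25,0],[0,0,-25,0],[0,0,-20,0],[-30,0,0,0],[-40,0,0,0],[-30,0,0,0],[0,0,0,0],[0,0,0,0]]'
python3 - <<'E'
from h import *
f=r.grab_frame('scene'); cv2.imwrite('pics/s4.png',cv2.resize(f['img'][60:260,300:540,::-1],None,fx=3,fy=3)[:600])
hsv=cv2.cvtColor(f['img'],cv2.COLOR_RGB2HSV)
k,l,s,c=cv2.connectedComponentsWithStats(cv2.inRange(hsv,(95,100,40),(130,255,255)));print(s[1:],c[1:])
E
```

```text
time: 8.25
position: [0.4931, 0.1904, 0.1225]
tool_rot: [1.0, 0.024, 0.0, -0.0]
force: [0.2, -0.8, -0.2]
gripper_width: 0.869
grasp_force: 0.0
time: 9.5
position: [0.3943, 0.1857, 0.2233]
tool_rot: [1.0, 0.024, 0.001, -0.0]
force: [1.0, -0.3, 0.9]
gripper_width: 1.002
grasp_force: 0.0
[[405 120  13  17 180]
 [403 135   7  11  50]
 [191 139  14  20 217]] [[410.97222222 127.35      ]
 [405.96       140.78      ]
 [197.52073733 148.35023041]]
```

View pics/s4.png

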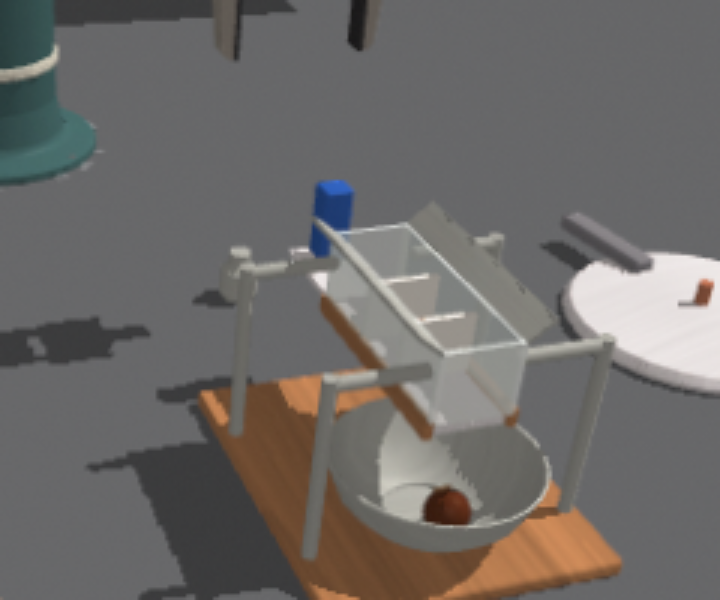

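The post is back at its original pixels and one nut is in the bowl (447,508). I can't see the other two nuts from this angle, so I'll check from above.

Run:
```python
from h import *
f=r.grab_frame('top'); cv2.imwrite('pics/t2.png',cv2.resize(f['img'][130:310,120:270,::-1],None,fx=3,fy=3))
```

```text
(no output)
```

View pics/t2.png

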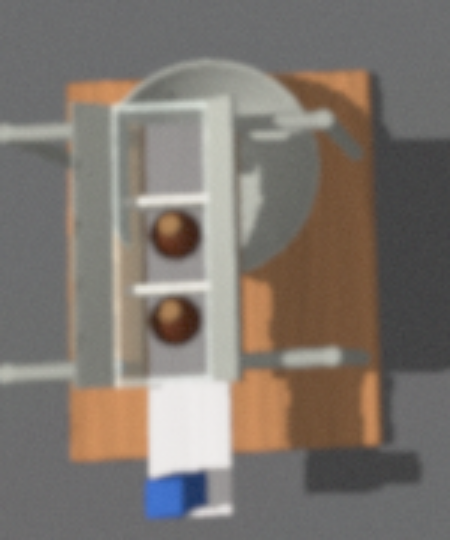

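The two remaining nuts are in their cells at (176,232) and (176,320) in the crop. The far cell is empty and the gate is closed.

```bash
python3 -c "
from cell import r
print(r.finish_job())"
```

```text
the job is handed in; nothing more can be done
None
```

Job handed in at about 10 s of robot time: the first areca nut is in the steel bowl, the other two are still in the dispenser, and the gate is fully home.

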